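# Clamp the vacuum accessory dock and park the attachments

### The job

Get the vacuum attachments off the shelf and onto their parking dock. First wind the dock's handwheel clockwise until the clamp jaw touches the wooden batten behind it, so that the dock is held; only then slide each attachment lying on the shelf, hole upwards, fully home onto a stub of its own (any stub will do) until the stub's spring button pops up through the hole. Leave the hand vacuum, the wipes tub and the battery pack where they are.

Things in the scene. Friction and masses are not known exactly. Their poses are not given: they have to be found in the camera images.
- dock: Parking dock fixed to the shelf: aluminium base 330 x 150 x 12 mm, upright grey plate 330 mm wide, 12 mm thick, 85 mm high at its front edge. Origin at shelf level under the middle of the plate's front face. y points out of the plate along the stubs, z up, x along the plate. Handwheel and clamp are behind the plate (-y). Under the stubs is bare shelf.
- batten (a point): Middle of the top front edge of the wooden batten, 50 mm high, 180 mm behind the plate's face; the clamp jaw (130 mm wide, 45 mm high, between wheel and batten) must touch it.
- stub0 (a point): Root of the first (dock x=-105 mm) stub, on its axis at the plate's face, 55 mm above the shelf; axes as the dock's, y out along the stub. Black round bar, diameter 32 mm, 45 mm long, last 10 mm tapering to 22 mm. Fully home: an attachment's mouth touches the plate (its _center 62 mm out along y); the button pops within the last 3 mm.
- stub1 (a point): Root of the middle (dock x=0) stub, on its axis at the plate's face, 55 mm above the shelf; axes as the dock's, y out along the stub. Black round bar, diameter 32 mm, 45 mm long, last 10 mm tapering to 22 mm. Fully home: an attachment's mouth touches the plate (its _center 62 mm out along y); the button pops within the last 3 mm.
- stub2 (a point): Root of the third (dock x=+105 mm) stub, on its axis at the plate's face, 55 mm above the shelf; axes as the dock's, y out along the stub. Black round bar, diameter 32 mm, 45 mm long, last 10 mm tapering to 22 mm. Fully home: an attachment's mouth touches the plate (its _center 62 mm out along y); the button pops within the last 3 mm.
- button0 (a joint): Spring button on top of stub0: steel wedge 8 mm wide, upright latch face 14 mm from the plate, ramp falling away outwards to about 28 mm. 0 = up (21.5 mm above the stub's axis), 0.006 m = pressed down. Spring 0.6 to 2.4 N; pushing a tube over the ramp takes about 5 to 12 N.
- button1 (a joint): Spring button on top of stub1: steel wedge 8 mm wide, upright latch face 14 mm from the plate, ramp falling away outwards to about 28 mm. 0 = up (21.5 mm above the stub's axis), 0.006 m = pressed down. Spring 0.6 to 2.4 N; pushing a tube over the ramp takes about 5 to 12 N.
- button2 (a joint): Spring button on top of stub2: steel wedge 8 mm wide, upright latch face 14 mm from the plate, ramp falling away outwards to about 28 mm. 0 = up (21.5 mm above the stub's axis), 0.006 m = pressed down. Spring 0.6 to 2.4 N; pushing a tube over the ramp takes about 5 to 12 N.
- hub (a point): Point on the handwheel's upright axis at the height of crank (88 mm above the shelf), 90 mm behind the plate's face. The black wheel is 110 mm in diameter, its top 60 mm above the shelf; a hub nut reaches 66 mm.
- crank (a point): Middle of the handwheel's upright crank grip: a black cylinder 16 mm in diameter from 63 to 107 mm above the shelf, 45 mm from the wheel's axis. It spins freely on its pin, so it can be pinched from above and carried round in a circle without turning the gripper.
- wheel (a joint): Handwheel angle in rad, growing clockwise as seen from above; friction about 0.06 N m holds it where it is left. One turn moves the jaw 10 mm; the jaw touches at 18.85 rad.
- jaw (a joint): Travel of the clamp jaw towards the batten (dock -y), driven by the handwheel: 0 = fully back, 0.030 m = touching the batten, where the wheel stops hard.
- crevice_center (a point): Socket: eight-sided grey tube lying flat, 41 mm across flats (two upright side flats), 35 mm inside, 95 mm long, 130 g balanced within 20 mm of here. Point on its axis, 62 mm from the mouth, 20.5 mm above the shelf when lying. y axis: along the tube from mouth to head; z up. Square collar 46 x 41 mm at y=31 to 37. Attachment with a crevice head: a slim flat spout 26 mm wide, ending 121 mm from this point. May be absent.
- nozzle_center (a point): Socket: eight-sided grey tube lying flat, 41 mm across flats (two upright side flats), 35 mm inside, 95 mm long, 130 g balanced within 20 mm of here. Point on its axis, 62 mm from the mouth, 20.5 mm above the shelf when lying. y axis: along the tube from mouth to head; z up. Square collar 46 x 41 mm at y=31 to 37. Attachment with an upholstery nozzle: a flat head 72 mm wide and 24 mm high, ending 102 mm from this point. May be absent.
- brush_center (a point): Socket: eight-sided grey tube lying flat, 41 mm across flats (two upright side flats), 35 mm inside, 95 mm long, 130 g balanced within 20 mm of here. Point on its axis, 62 mm from the mouth, 20.5 mm above the shelf when lying. y axis: along the tube from mouth to head; z up. Square collar 46 x 41 mm at y=31 to 37. Attachment with a dusting brush: a block 52 mm wide, 40 mm high with black bristles, ending 83 mm from this point. May be absent.
- crevice_hole (a point): Middle of the hole in the top flat of the crevice socket (20.5 mm above the axis): the whole flat is open from 11 to 29 mm from the mouth. The mouth is 20 mm from this point in -y, crevice_center is 42 mm in +y and 20.5 mm lower.
- nozzle_hole (a point): Middle of the hole in the top flat of the nozzle socket (20.5 mm above the axis): the whole flat is open from 11 to 29 mm from the mouth. The mouth is 20 mm from this point in -y, nozzle_center is 42 mm in +y and 20.5 mm lower.
- brush_hole (a point): Middle of the hole in the top flat of the brush socket (20.5 mm above the axis): the whole flat is open from 11 to 29 mm from the mouth. The mouth is 20 mm from this point in -y, brush_center is 42 mm in +y and 20.5 mm lower.
- handvac: Bystander: yellow and black hand vacuum, about 430 mm long along y, 115 mm high; origin at shelf level half-way along, under the edge of its body nearest the robot.
- wipes: Bystander: green wipes tub 126 x 176 x 90 mm; origin under its middle.
- battery: Bystander: black battery pack 75 x 110 x 58 mm; origin under its middle.
Things that resemble listed ones, but are neither listed nor needed, are in the scene too. What is shaped like the part that bears crevice_center but orange or pink is not meant.

How it is judged:
By the outcome, as a careful person would: the job done as asked, in the order asked, and still so for the second after the job is handed in, with the robot touching nothing.
Of crevice, nozzle, brush only 2 to 3 are there at a start; the rules pass over those that are not, and their reading is None.
At some moment in a run one of crevice, nozzle, brush may be knocked a few centimetres aside while the robot is not near it.
Once in a run the grip may slacken for a moment while it holds something.
It also fails if it takes over 210 s, if anything falls off the work surface, if the arm or the gripper's body presses on something with over 40 N, if the wrist force passes 120 N, or if a joint passes its speed limit or range.

### The arm

A 7-joint arm with a two-finger parallel gripper is mounted at the origin on the work surface. World frame = base frame: x ahead of the robot, y to its left, z up, the work surface at z = 0. Lengths are in m, angles in rad, forces in N, time in s.
With the tool pointing down it reaches from about 0.35 to 0.9 m from the base axis. Payload 8.1 kg.
Tool frame: the origin (TCP) lies at the very end of the fingers, on their centre line; the grasp point (between the pads) lies 19 mm behind it; z points along the fingers, y is the line along which they close (so a half turn about z gives the same grasp; the last joint's range is limited). The gripper opens to 85 mm and grips with 20 to 120 N. Pads are 22 mm wide; open, the fingers measure 114 mm over their backs; the gripper's body (76 mm by 85 mm) begins 54 mm behind the grasp point. The pads swing forward as they close: fully open they stand 13 mm farther back than shut.
Start: joints at [-0.103, 0.434, 0.025, 1.573, -0.012, 1.134, -0.075], TCP at [0.625, -0, 0.231] pointing down, gripper open.
Joint ranges: [-2.62, 2.62], [-0.44, 2.09], [-1.27, 1.32], [0.08, 2.57], [-1.32, 4.46], [0.12, 2], [-2.74, 2.74]. Speed limits (rad/s): [2.22, 2.22, 3.01, 3.01, 3.14, 3.14, 3.14].

### API

Orientations are given as [roll, pitch, yaw] about the fixed x, y, z axes, in that order (R = Rz(yaw) Ry(pitch) Rx(roll)).
In Python, from bench import * gives the robot as it stands. The module is installed in compiled form; this text tells all that it offers.
- The arm moves only by the tool drive_tool, never from a script. Its argument "increments" is a list that holds one entry, the list of rows, each a list of 7 numbers: the shift along the tool's x, y, z in units of 0.04 m (1.0 is 0.04 m), then the turn, a rotation vector about the tool's x, y, z in units of 0.12 rad (1.0 is 0.12 rad), then the closure, from -1 (fully open) to 1 (shut). A call has 1 to 5 rows; each row shifts and turns the commanded pose from where the row before left it, along the tool's axes as they then stand; what a row does not reach is not made up. A row lasts 1/12 s, in which the tool goes at most 41.7 mm and 7.16 degrees, less where a joint would pass 70% of its speed; a pose out of reach is approached as far as the arm can. A call with a number of a shift or a turn outside -1 to 1 is refused whole. A call with a gripper value outside its range is refused whole. The fingers move at their own pace and stop on an object; "squeeze" is the grip in N (left out, the last holds). Time passes only in rows, so rows that do not move let the fingers close. It gives the time, the measured TCP pose, the force, the opening and the grip force at its end, in the units of the state.
- get_obs(): the state, without advancing time (a new reading comes with each control period).
- read_camera(name): name is "scene" or "side" or "wrist"; returns the picture (400x640x3 uint8, red, green, blue); there is no depth.
- calibration(name): a dict with "intrinsics" (3x3 intrinsics, pixels), "origin" and "attitude" of the camera in the world. Camera axes: x right, y down, z forward; pixel columns grow to the right and rows downward; lengths in m; the calibration is good to about 2 mm. A picture is of the moment at which its call begins: read the wrist's pose just before it. calibration takes no time and is no camera call; for the wrist camera it gives the pose at the moment of the call.
- job_done(): hands the job in; it is judged then, once.
The state is a dict: "time": time; "joints": joint angles; "qd": joint speeds; "joint_torque": joint torques, N m; "eef_pos": TCP position; "tcp_rot": TCP orientation; "force": force on the tool from outside, world axes, zero at the start; "wrist_torque": the same for the moment, N m; "opening": finger opening in m; "gripper_force": force on a finger pad.
Only numpy, scipy, OpenCV 4.12 (cv2) and the standard library are available. Lean on these libraries where they do the work, as an engineer would, in place of code of your own. Each camera call takes 0.05 s, during which the arm holds its last target. There are 200 camera calls.

## Working session

There is one attempt and no reset: what is moved stays moved. The work goes in short steps, Python scripts to look and compute and a tool call to move; the robot and the scene stay as the last step left them, time stands still between calls to the robot, and variables do not carry over. Pictures are saved under pics/ and viewed, at most 14 in all, crops included, and the job is handed in when it is done.

Besides the shell and the picture viewer there is one more tool, called after "Emit:" as a command line: name --argument value ..., lists and objects as JSON in quotes. drive_tool: Moves the arm, as the interface text tells. Its arguments: {"type":"object","properties":{"increments":{"type":"array"},"squeeze":{"type":"number"}},"required":["increments"]}

```bash
mkdir -p pics
cat > h.py <<'E'
from bench import *
import numpy as np, cv2
from scipy.spatial.transform import Rotation as R
def snap(n,f):
    c=calibration(n); im=read_camera(n); cv2.imwrite(f'pics/{f}.png',im[:,:,::-1]); np.savez(f'pics/{f}.npz',K=c['intrinsics'],o=c['origin'],a=c['attitude'],im=im); return im
def ray(f,u,v):
    d=np.load(f'pics/{f}.npz'); a=d['a']
    M=a if a.shape==(3,3) else R.from_euler('xyz',a).as_matrix()
    r=M@np.linalg.inv(d['K'])@np.array([u,v,1.]); return d['o'],r/np.linalg.norm(r)
def atz(f,u,v,z):
    o,r=ray(f,u,v); return o+r*(z-o[2])/r[2]
def tri(*obs):
    A=np.zeros((3,3));b=np.zeros(3)
    for f,u,v in obs:
        o,r=ray(f,u,v);P=np.eye(3)-np.outer(r,r);A+=P;b+=P@o
    return np.linalg.solve(A,b)
def proj(f,p):
    d=np.load(f'pics/{f}.npz'); a=d['a']; M=a if a.shape==(3,3) else R.from_euler('xyz',a).as_matrix()
    q=d['K']@(M.T@(np.array(p)-d['o'])); return q[:2]/q[2]
E
python3 - <<'E'
from h import *
for n in('scene','side','wrist'):
    snap(n,n+'0'); c=calibration(n); print(n,c)
print(get_obs())
E
```

```text
scene {'intrinsics': array([[499.19780245,   0.        , 322.89794298],
       [  0.        , 499.19780245, 199.25366637],
       [  0.        ,   0.        ,   1.        ]]), 'origin': array([0.98656827, 0.95319312, 0.96267202]), 'attitude': array([-2.29443132e+00, -4.27043192e-05,  2.63362598e+00])}
side {'intrinsics': array([[397.61686677,   0.        , 320.13165487],
       [  0.        , 397.61686677, 200.02188681],
       [  0.        ,   0.        ,   1.        ]]), 'origin': array([0.3927781 , 1.04971222, 0.78843609]), 'attitude': array([-2.18995958,  0.00320762, -3.03149748])}
wrist {'intrinsics': array([[279.98647953,   0.        , 316.3348956 ],
       [  0.        , 279.98647953, 198.12440417],
       [  0.        ,   0.        ,   1.        ]]), 'origin': array([0.62335086, 0.08013804, 0.3743862 ]), 'attitude': array([ 2.81962617e+00,  7.83932133e-04, -8.74958594e-04])}
{'time': 0.15, 'joints': array([-0.10263313,  0.435071  ,  0.02498885,  1.57388461, -0.0116277 ,
        1.13400805, -0.07509816]), 'qd': array([ 0.00033438, -0.00276982,  0.00175662, -0.00309431,  0.00028264,
       -0.0011061 ,  0.00087371]), 'joint_torque': array([ 1.93215681e-03, -6.70885992e+01,  1.02606665e+00, -3.16448736e+01,
        1.57136447e-02,  9.07747715e-03, -7.57739531e-05]), 'eef_pos': array([ 6.24612665e-01, -2.57074911e-05,  2.30702747e-01]), 'tcp_rot': array([-3.14037050e+00,  9.32736379e-05,  1.57073764e+00]), 'force': array([ 0.58793035, -0.33824177, -0.1840416 ]), 'wrist_torque': array([-0.02479019, -0.00909567, -0.04462191]), 'gripper_force': 0.0, 'opening': 0.08542692107697793}
```

View pics/scene0.png

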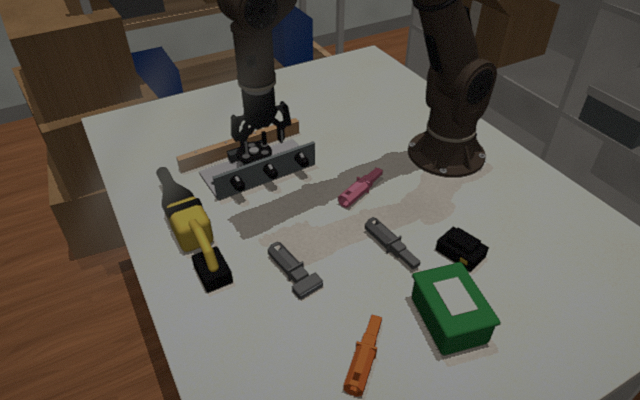

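View pics/side0.png

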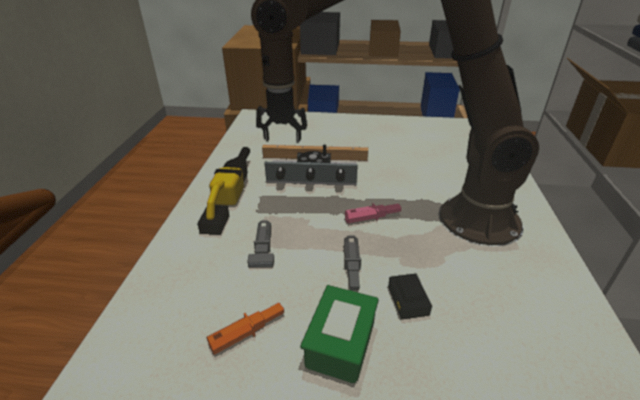

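View pics/wrist0.png

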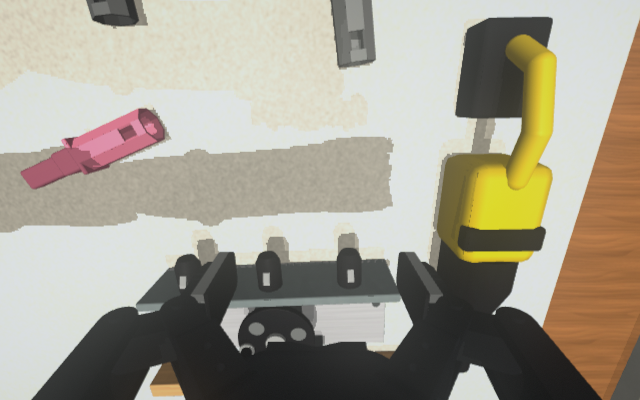

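The scene shows two grey attachments: the nozzle at scene (295,270) and side (262,245), and the crevice at scene (390,243) and side (352,260). There is no brush. The pink one at scene (360,187) and the orange one at scene (363,355) are decoys. The dock plate is at scene (265,168).

Run:
```python
from h import *
s=cv2.imread('pics/scene0.png');d=cv2.imread('pics/side0.png')
a=cv2.resize(s[110:210,170:330],(800,500),interpolation=cv2.INTER_CUBIC)[:, :]
b=cv2.resize(d[135:200,250:380],(800,400),interpolation=cv2.INTER_CUBIC)
cv2.imwrite('pics/c1.png',cv2.resize(np.vstack([a,b]),(533,600)))
e=cv2.resize(s[210:310,260:430],(680,400),interpolation=cv2.INTER_CUBIC)
f=cv2.resize(d[215:295,240:370],(325,200),interpolation=cv2.INTER_CUBIC)
g=np.zeros((600,680,3),np.uint8); g[:400]=e; g[400:,:325]=f; cv2.imwrite('pics/c2.png',g)
```

```text
(no output)
```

View pics/c1.png

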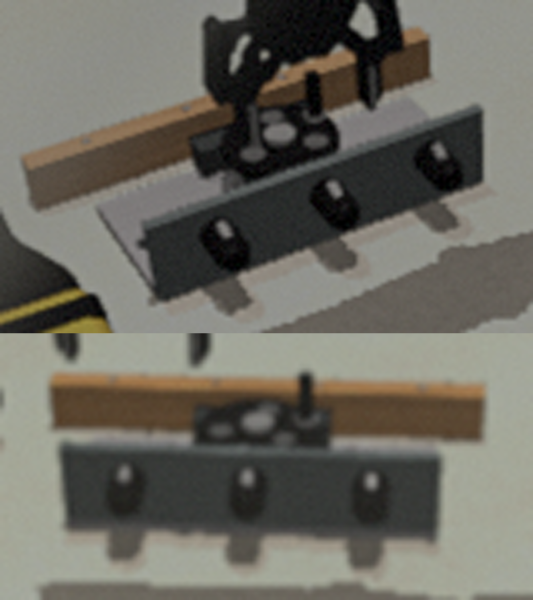

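View pics/c2.png

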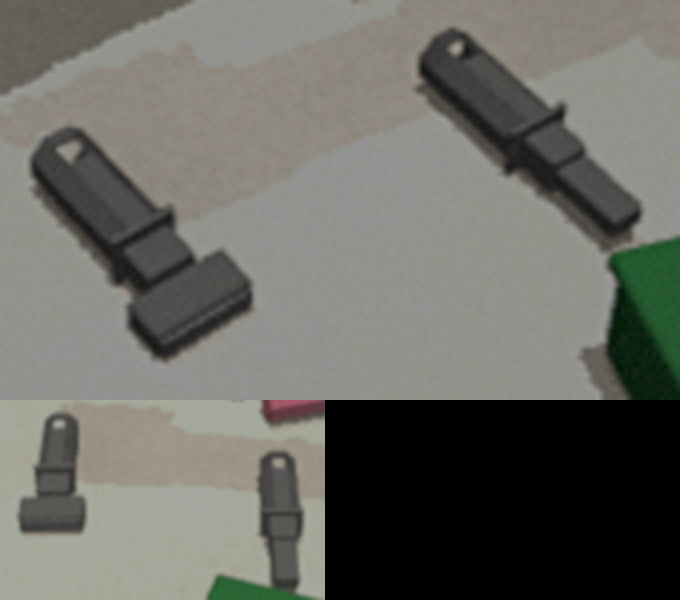

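Run:
```python
from h import *
np.set_printoptions(precision=4,suppress=True)
T=lambda x,y:('scene0',170+x/3.333,110+y/3.333)
B=lambda x,y:('side0',250+x/4.1,135+(y-333)/4.1)
S=lambda x,y:('scene0',260+x/4,210+y/4)
D=lambda x,y:('side0',240+x/2.5,215+(y-400)/2.5)
for n,a,b in [('crank top',T(314,72),B(305,373)),('hubnut',T(281,133),B(262,417)),('plate +x',T(148,235),B(62,452)),('plate -x',T(482,112),B(440,462)),
 ('noz hole',S(70,148),D(59,425)),('crev hole',S(458,46),D(278,464)),('noz collar',S(143,228),D(56,468)),('crev collar',S(536,118),D(280,512))]:
    print(n,tri(a,b))
for n,u,v in [('buttons+x',351,275),('button mid',267,278),('button-x',185,282)]: print(n,atz('wrist0',u,v,.0755))
print('noz mouth', atz('wrist0',357,67,.041))
```

```text
crank top [ 0.5223 -0.2485  0.1088]
hubnut [ 0.562  -0.2427  0.0618]
plate +x [ 0.7241 -0.1457  0.0728]
plate -x [ 0.3973 -0.1574  0.0779]
noz hole [0.666  0.1416 0.0344]
crev hole [0.4005 0.1838 0.0343]
noz collar [0.6532 0.2181 0.0313]
crev collar [0.3948 0.2652 0.0369]
buttons+x [ 0.6658 -0.1199  0.0755]
button mid [ 0.5615 -0.1242  0.0755]
button-x [ 0.4586 -0.13    0.0755]
noz mouth [0.6671 0.1189 0.041 ]
```

Measured points agree with the text: hole heights come out at about 35–41 mm, and the dock middle is near (0.562,-0.150), yawed about 0.04 rad. I'm moving closer to look at the hub and crank.

Emit:
drive_tool --increments '[[[-0.8,-0.5,0,0,0,0,-1],[-0.8,-0.5,0,0,0,0,-1],[-0.8,-0.5,0,0,0,0,-1],[0,0,0,0,0,0,-1],[0,0,0,0,0,0,-1]]]'

```text
time: 0.57
eef_pos: [0.5638, -0.0988, 0.2314]
tcp_rot: [-3.141, 0.001, 1.566]
force: [0.2, 1.7, -0.3]
opening: 0.0853
gripper_force: 0.0
```

Run:
```python
from h import *
print(get_obs()['eef_pos']); snap('wrist','w1')
```

```text
[ 0.56376815 -0.09877087  0.231431  ]
```

Emit:
drive_tool --increments '[[[-0.9,0,-0.2,0,0,0,-1],[-0.9,0,-0.2,0,0,0,-1],[-0.5,0,-0.2,0,0,0,-1],[0,0,0,0,0,0,-1],[0,0,0,0,0,0,-1]]]'

```text
time: 1.03
eef_pos: [0.5658, -0.1881, 0.2554]
tcp_rot: [3.141, -0.0, 1.57]
force: [0.4, 0.6, -0.4]
opening: 0.0855
gripper_force: 0.0
```

Run:
```python
from h import *
print(get_obs()['eef_pos']); snap('wrist','w2')
a=cv2.imread('pics/w1.png');b=cv2.imread('pics/w2.png')
cv2.imwrite('pics/c3.png',np.vstack([a[100:400],b[100:400]]))
```

```text
[ 0.56578795 -0.18808214  0.25538138]
```

View pics/c3.png

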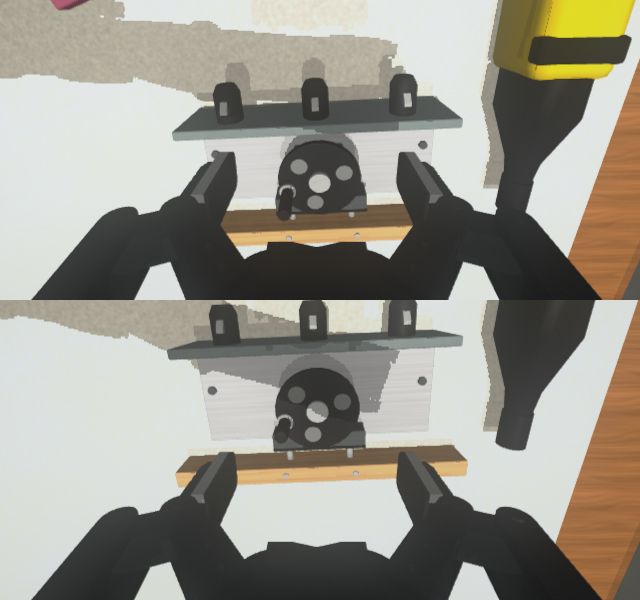

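w1 shows the hub nut at (319,283), the crank base at (287,290) and its top at (285,310). w2 shows the nut at (317,212) and the crank top at (281,236). The jaw is back, clear of the batten.

Run:
```python
from h import *
np.set_printoptions(precision=4,suppress=True)
print('hub',tri(('w1',319,283),('w2',317,212)),atz('w1',319,283,.066),atz('w2',317,212,.066))
print('ctop',tri(('w1',285,311),('w2',281,236)),atz('w1',285,311,.107),atz('w2',281,236,.107))
print('cbase',atz('w1',287,289,.063),atz('w2',286,222,.063))
for f,p in (('w1',[(176,231),(462,218)]),('w2',[(168,150),(462,136)])):
  for q in p: print(f,'plate',atz(f,*q,.085))
for f,p in (('w1',[(223,208),(315,203),(406,199)]),('w2',[(220,127),(312,122),(405,117)])):
  for q in p: print(f,'btn',atz(f,*q,.0755))
```

```text
hub [ 0.5651 -0.2374  0.0665] [ 0.565  -0.2377  0.066 ] [ 0.5653 -0.2376  0.066 ]
ctop [ 0.5227 -0.2569  0.0951] [ 0.5249 -0.2468  0.107 ] [ 0.5237 -0.2512  0.107 ]
cbase [ 0.5228 -0.2489  0.063 ] [ 0.5249 -0.2526  0.063 ]
w1 plate [ 0.4025 -0.154   0.085 ]
w1 plate [ 0.7251 -0.1398  0.085 ]
w2 plate [ 0.3988 -0.1556  0.085 ]
w2 plate [ 0.7251 -0.1408  0.085 ]
w1 btn [ 0.4556 -0.1299  0.0755]
w1 btn [ 0.5607 -0.1245  0.0755]
w1 btn [ 0.6635 -0.1203  0.0755]
w2 btn [ 0.4565 -0.1314  0.0755]
w2 btn [ 0.5598 -0.1261  0.0755]
w2 btn [ 0.6632 -0.1209  0.0755]
```

Emit:
drive_tool --increments '[[[-0.8,-0.54,0,0,0,0,-1],[-0.77,-0.54,0,0,0,0,-1],[0,0,0.8,0,0,0,-1],[0,0,0.8,0,0,0,-1],[0,0,0.8,0,0,0,-1]]]'

```text
time: 1.5
eef_pos: [0.5225, -0.249, 0.1584]
tcp_rot: [3.14, -0.001, 1.573]
force: [0.7, 0.4, -0.4]
opening: 0.0854
gripper_force: 0.0
```

Emit:
drive_tool --increments '[[[0,0,0.8,0,0,0,-1],[0,0,0.8,0,0,0,-1],[0,0,0.45,0,0,0,-1],[0,0,0,0,0,0,-1]]]'

```text
time: 1.83
eef_pos: [0.5198, -0.247, 0.0729]
tcp_rot: [-3.135, -0.004, 1.574]
force: [-0.7, 1.0, -0.1]
opening: 0.0854
gripper_force: 0.0
```

Emit:
drive_tool --increments '[[[-0.05,0.04,-0.05,0,0,0,1],[0,0,0,0,0,0,1],[0,0,0,0,0,0,1],[0,0,0,0,0,0,1],[0,0,0,0,0,0,1]]]' --squeeze 30

```text
time: 2.25
eef_pos: [0.5241, -0.2529, 0.0805]
tcp_rot: [3.14, 0.001, 1.571]
force: [0.2, 0.5, 0.6]
opening: 0.0251
gripper_force: 0.0
```

Emit:
drive_tool --increments '[[[0,0,0,0,0,0,1],[0,0,0,0,0,0,1]]]'

```text
time: 2.42
eef_pos: [0.5244, -0.2528, 0.0803]
tcp_rot: [3.139, 0.0, 1.571]
force: [1.6, 0.7, 6.6]
opening: 0.015
gripper_force: 29.4
```

Run:
```python
import numpy as np
t=np.radians(200-22.5*np.arange(17)); P=.045*np.c_[np.cos(t),np.sin(t)]; d=np.diff(P,axis=0)/.04
print([[round(y,2),round(x,2)] for x,y in d.tolist()])
```

```text
[[0.43, -0.07], [0.43, 0.1], [0.35, 0.26], [0.23, 0.38], [0.07, 0.43], [-0.1, 0.43], [-0.26, 0.35], [-0.38, 0.23], [-0.43, 0.07], [-0.43, -0.1], [-0.35, -0.26], [-0.23, -0.38], [-0.07, -0.43], [0.1, -0.43], [0.26, -0.35], [0.38, -0.23]]
```

Emit:
drive_tool --increments '[[[0.43,-0.07,0.05,0,0,0,1],[0.43,0.1,0,0,0,0,1],[0.35,0.26,0,0,0,0,1],[0.23,0.38,0,0,0,0,1]]]'

```text
time: 2.75
eef_pos: [0.5512, -0.195, 0.0801]
tcp_rot: [3.138, 0.001, 1.57]
force: [-0.7, -4.3, 18.0]
opening: 0.0149
gripper_force: 30.7
```

Emit:
drive_tool --increments '[[[0.07,0.43,-0.05,0,0,0,1],[-0.1,0.43,0,0,0,0,1],[-0.26,0.35,0,0,0,0,1],[-0.38,0.23,0,0,0,0,1]]]'

```text
time: 3.08
eef_pos: [0.609, -0.2212, 0.0803]
tcp_rot: [3.141, -0.0, 1.573]
force: [-5.2, -0.6, 10.4]
opening: 0.0147
gripper_force: 31.3
```

Emit:
drive_tool --increments '[[[-0.43,0.07,0,0,0,0,1],[-0.43,-0.1,0,0,0,0,1],[-0.35,-0.26,0,0,0,0,1],[-0.23,-0.38,0,0,0,0,1]]]'

```text
time: 3.42
eef_pos: [0.5823, -0.2802, 0.0803]
tcp_rot: [3.139, -0.0, 1.571]
force: [-1.5, 7.2, 8.8]
opening: 0.0148
gripper_force: 31.2
```

Emit:
drive_tool --increments '[[[-0.07,-0.43,0,0,0,0,1],[0.1,-0.43,0,0,0,0,1],[0.26,-0.35,0,0,0,0,1],[0.38,-0.23,0,0,0,0,1]]]'

```text
time: 3.75
eef_pos: [0.5242, -0.2535, 0.0804]
tcp_rot: [3.137, 0.001, 1.569]
force: [10.3, 1.7, 0.7]
opening: 0.0153
gripper_force: 30.5
```

One turn went cleanly; it stayed on a 45 mm radius about (0.5667,-0.2375). Second turn.

Emit:
drive_tool --increments '[[[0.43,-0.07,0,0,0,0,1],[0.43,0.1,0,0,0,0,1],[0.35,0.26,0,0,0,0,1],[0.23,0.38,0,0,0,0,1]]]'

```text
time: 4.08
eef_pos: [0.5502, -0.1953, 0.0803]
tcp_rot: [3.141, 0.001, 1.57]
force: [1.1, -8.0, 4.5]
opening: 0.015
gripper_force: 20.8
```

Emit:
drive_tool --increments '[[[0.07,0.43,0,0,0,0,1],[-0.1,0.43,0,0,0,0,1],[-0.26,0.35,0,0,0,0,1],[-0.38,0.23,0,0,0,0,1]]]'

```text
time: 4.42
eef_pos: [0.6091, -0.2212, 0.0803]
tcp_rot: [3.141, -0.0, 1.573]
force: [-6.0, 0.5, 8.9]
opening: 0.0146
gripper_force: 30.0
```

Emit:
drive_tool --increments '[[[-0.43,0.07,0,0,0,0,1],[-0.43,-0.1,0,0,0,0,1],[-0.35,-0.26,0,0,0,0,1],[-0.23,-0.38,0,0,0,0,1]]]'

```text
time: 4.75
eef_pos: [0.5823, -0.2802, 0.0803]
tcp_rot: [3.139, -0.0, 1.571]
force: [-0.7, 8.0, 8.5]
opening: 0.0149
gripper_force: 29.9
```

Emit:
drive_tool --increments '[[[-0.07,-0.43,0,0,0,0,1],[0.1,-0.43,0,0,0,0,1],[0.26,-0.35,0,0,0,0,1],[0.38,-0.23,0,0,0,0,1]]]'

```text
time: 5.08
eef_pos: [0.5242, -0.2535, 0.0804]
tcp_rot: [3.137, 0.001, 1.569]
force: [9.8, 1.5, -0.7]
opening: 0.0147
gripper_force: 29.5
```

Run:
```python
from h import *
for v in (245,247,249,251): print(v,atz('w2',318,v,.045)[1])
for v in (262,266,270): print(v,atz('w2',318,v,.05)[1])
im=np.load('pics/w2.npz')['im']; print(im[225:285:2,340].tolist())
```

```text
245 -0.2956937449666289
247 -0.29885387693744325
249 -0.3020300267474908
251 -0.3052223164912311
262 -0.32003566833990416
266 -0.3265598392696929
270 -0.3331519567660632
[[60, 59, 57], [61, 60, 57], [61, 60, 57], [61, 59, 57], [62, 59, 58], [62, 59, 58], [62, 59, 57], [62, 60, 57], [74, 73, 71], [97, 99, 95], [84, 86, 82], [66, 62, 59], [132, 121, 107], [108, 89, 68], [107, 88, 67], [112, 92, 70], [106, 88, 68], [107, 88, 68], [101, 84, 66], [107, 89, 69], [132, 106, 79], [219, 175, 119], [221, 179, 121], [221, 183, 123], [221, 179, 121], [218, 172, 118], [216, 169, 115], [219, 174, 118], [215, 215, 204], [221, 225, 222]]
```

The jaw gap was about 28 mm at the start, so the stop comes near the end of this third turn. I'll take the first half of it at normal pace, then go finer.

Emit:
drive_tool --increments '[[[0.43,-0.07,0,0,0,0,1],[0.43,0.1,0,0,0,0,1],[0.35,0.26,0,0,0,0,1],[0.23,0.38,0,0,0,0,1]]]' --squeeze 20

```text
time: 5.42
eef_pos: [0.5503, -0.1953, 0.0803]
tcp_rot: [3.141, 0.001, 1.57]
force: [0.6, -7.6, 4.3]
opening: 0.0148
gripper_force: 29.9
```

Emit:
drive_tool --increments '[[[0.07,0.43,0,0,0,0,1],[-0.1,0.43,0,0,0,0,1],[-0.26,0.35,0,0,0,0,1],[-0.38,0.23,0,0,0,0,1]]]'

```text
time: 5.75
eef_pos: [0.6091, -0.2213, 0.0803]
tcp_rot: [3.141, -0.0, 1.573]
force: [-7.1, 0.1, 8.6]
opening: 0.0146
gripper_force: 30.4
```

Emit:
drive_tool --increments '[[[-0.22,0.06,0,0,0,0,1],[-0.21,0.01,0,0,0,0,1],[-0.22,-0.03,0,0,0,0,1],[-0.21,-0.07,0,0,0,0,1]]]'

```text
time: 6.08
eef_pos: [0.6104, -0.2483, 0.0803]
tcp_rot: [3.137, -0.01, 1.575]
force: [11.1, 36.8, 8.9]
opening: 0.0151
gripper_force: 30.4
```

Emit:
drive_tool --increments '[[[-0.18,-0.11,0,0,0,0,1],[-0.17,-0.15,0,0,0,0,1],[-0.13,-0.18,0,0,0,0,1],[-0.1,-0.2,0,0,0,0,1]]]'

```text
time: 6.42
eef_pos: [0.5814, -0.2795, 0.0794]
tcp_rot: [3.141, 0.0, 1.572]
force: [-0.1, -0.7, -0.4]
opening: 0.0002
gripper_force: 0.0
```

Emit:
drive_tool --increments '[[[0,0,-0.7,0,0,0,1],[0,0,-0.9,0,0,0,-1],[0,0,-0.9,0,0,0,-1],[0.9,-0.2,-0.9,0,0,0,-1],[0.9,-0.2,-0.9,0,0,0,-1]]]'

```text
time: 6.83
eef_pos: [0.5663, -0.2236, 0.2388]
tcp_rot: [-3.141, 0.001, 1.565]
force: [0.8, 1.6, 0.3]
opening: 0.0483
gripper_force: 0.0
```

Emit:
drive_tool --increments '[[[0.4,0,0,0,0,0,-1],[0,0,0,0,0,0,-1],[0,0,0,0,0,0,-1]]]'

```text
time: 7.08
eef_pos: [0.5672, -0.2051, 0.2377]
tcp_rot: [-3.141, 0.0, 1.572]
force: [-0.6, -0.4, -0.5]
opening: 0.0836
gripper_force: 0.0
```

Run:
```python
from h import *
snap('wrist','w3'); a=cv2.imread('pics/w3.png')[100:300,150:480]
cv2.imwrite('pics/c4.png',cv2.resize(a,None,fx=2.4,fy=2.4,interpolation=cv2.INTER_CUBIC))
```

```text
(no output)
```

View pics/c4.png

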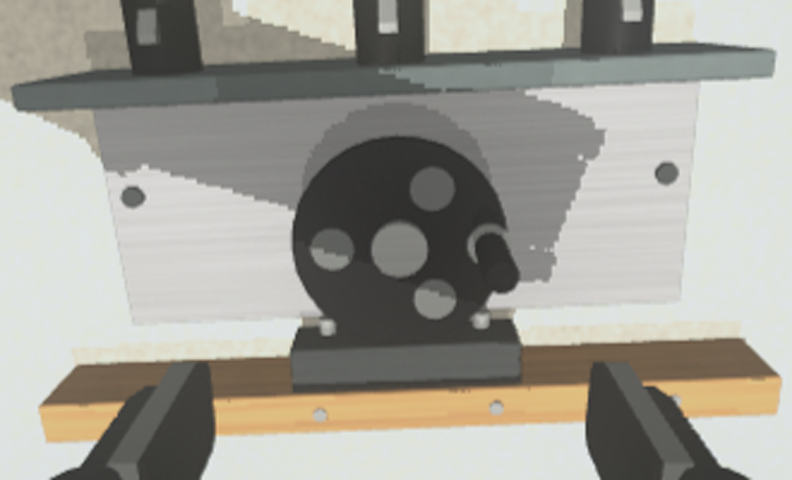

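Run:
```python
from h import *
f=lambda x,y:(150+x/2.4,100+y/2.4)
print('hub',atz('w3',*f(399,249),.066),'crank base',atz('w3',*f(487,245),.0615),'top',atz('w3',*f(507,281),.107))
for y in (384,387,390):print('jaw rear',atz('w3',*f(405,y),.045))
for y in (387,390,393):print('batten',atz('w3',*f(405,y),.05))
im=np.load('pics/w3.npz')['im']; print([(v,im[v,318].tolist()) for v in range(245,275)])
```

```text
hub [ 0.56559874 -0.23718188  0.066     ] crank base [ 0.6099612  -0.23664378  0.0615    ] top [ 0.61317102 -0.23753723  0.107     ]
jaw rear [ 0.5689958  -0.32627448  0.045     ]
jaw rear [ 0.56900104 -0.32822251  0.045     ]
jaw rear [ 0.5690063  -0.33017682  0.045     ]
batten [ 0.56895263 -0.3252      0.05      ]
batten [ 0.56895781 -0.32712526  0.05      ]
batten [ 0.56896301 -0.32905674  0.05      ]
[(245, [95, 97, 93]), (246, [98, 100, 95]), (247, [98, 99, 96]), (248, [99, 100, 96]), (249, [98, 100, 95]), (250, [99, 100, 96]), (251, [98, 99, 96]), (252, [97, 98, 95]), (253, [97, 99, 96]), (254, [98, 99, 97]), (255, [98, 100, 97]), (256, [99, 100, 97]), (257, [98, 99, 96]), (258, [88, 88, 85]), (259, [69, 66, 62]), (260, [70, 68, 64]), (261, [80, 73, 65]), (262, [123, 101, 76]), (263, [182, 143, 100]), (264, [218, 174, 118]), (265, [223, 181, 122]), (266, [223, 181, 122]), (267, [223, 183, 123]), (268, [223, 186, 125]), (269, [223, 187, 126]), (270, [223, 182, 124]), (271, [223, 183, 123]), (272, [223, 184, 126]), (273, [222, 183, 125]), (274, [220, 172, 119])]
```

The crank now sits near angle 0° and the jaw looks flush with the batten. I'll confirm with a gentle push of the shut fingers against the crank.

Emit:
drive_tool --increments '[[[0,0.55,0,0,0,0,1],[0,0.55,0,0,0,0,1],[0,0,0.5,0,0,0,1],[0,0,0.5,0,0,0,1],[0,0,0.5,0,0,0,1]]]'

```text
time: 7.55
eef_pos: [0.6112, -0.2076, 0.1754]
tcp_rot: [-3.14, 0.001, 1.568]
force: [0.9, 0.1, -0.5]
opening: 0.0259
gripper_force: 0.0
```

Emit:
drive_tool --increments '[[[0,0,0.6,0,0,0,1],[0,0,0.6,0,0,0,1],[0,0,0.6,0,0,0,1],[0,0,0.5,0,0,0,1],[0,0,0,0,0,0,1]]]'

```text
time: 7.97
eef_pos: [0.6079, -0.2066, 0.08]
tcp_rot: [-3.132, -0.001, 1.568]
force: [-1.2, 0.3, -0.9]
opening: 0.0001
gripper_force: 0.0
```

Emit:
drive_tool --increments '[[[-0.1,0,0,0,0,0,1],[-0.1,0,0,0,0,0,1],[-0.05,0,0,0,0,0,1],[0,0,0,0,0,0,1]]]'

```text
time: 8.3
eef_pos: [0.6125, -0.2168, 0.0868]
tcp_rot: [3.14, 0.001, 1.569]
force: [0.6, 0.6, -0.5]
opening: 0.0
gripper_force: 0.0
```

Emit:
drive_tool --increments '[[[-0.05,0,0,0,0,0,1],[-0.05,0,0,0,0,0,1],[0,0,0,0,0,0,1]]]'

```text
time: 8.55
eef_pos: [0.6126, -0.2195, 0.0863]
tcp_rot: [3.14, 0.0, 1.571]
force: [-0.1, 1.5, 1.1]
opening: -0.0001
gripper_force: 0.6
```

Emit:
drive_tool --increments '[[[-0.05,0,0,0,0,0,1],[0,0,0,0,0,0,1]]]'

```text
time: 8.72
eef_pos: [0.6123, -0.2213, 0.0858]
tcp_rot: [3.141, -0.0, 1.571]
force: [0.2, 2.9, 2.1]
opening: 0.0001
gripper_force: 1.4
```

Emit:
drive_tool --increments '[[[-0.05,0,0,0,0,0,1],[0,0,0,0,0,0,1]]]'

```text
time: 8.88
eef_pos: [0.6122, -0.2233, 0.0857]
tcp_rot: [3.141, -0.0, 1.571]
force: [0.5, 3.6, 3.6]
opening: 0.0001
gripper_force: 1.8
```

Emit:
drive_tool --increments '[[[-0.08,0,0,0,0,0,1],[0,0,0,0,0,0,1]]]'

```text
time: 9.05
eef_pos: [0.6122, -0.2263, 0.0856]
tcp_rot: [3.141, -0.001, 1.571]
force: [0.4, 4.6, 3.1]
opening: 0.0001
gripper_force: 2.3
```

Emit:
drive_tool --increments '[[[-0.08,0,0,0,0,0,1],[0,0,0,0,0,0,1]]]'

```text
time: 9.22
eef_pos: [0.6125, -0.2266, 0.0856]
tcp_rot: [-3.141, -0.004, 1.573]
force: [0.2, 11.2, 6.5]
opening: 0.0002
gripper_force: 5.5
```

Emit:
drive_tool --increments '[[[-0.08,0,0,0,0,0,1],[0,0,0,0,0,0,1]]]'

```text
time: 9.38
eef_pos: [0.613, -0.227, 0.0856]
tcp_rot: [-3.141, -0.007, 1.575]
force: [-0.2, 18.3, 8.5]
opening: 0.0
gripper_force: 8.9
```

The crank had rebounded slightly. Pushed on, it now stops hard, with 18 N and no further travel, so the clamp is tight. Retreat and look at the attachments.

Emit:
drive_tool --increments '[[[0.4,0,0,0,0,0,1],[0,0,-0.9,0,0,0,1],[0,0,-0.9,0,0,0,-1],[0,0,-0.9,0,0,0,-1],[0,0,-0.9,0,0,0,-1]]]'

```text
time: 9.8
eef_pos: [0.6113, -0.2181, 0.2308]
tcp_rot: [-3.141, 0.002, 1.569]
force: [0.6, -0.8, -0.3]
opening: 0.036
gripper_force: 0.0
```

Emit:
drive_tool --increments '[[[1,-0.2,-0.5,0,0,0,-1],[1,-0.2,0,0,0,0,-1],[1,-0.2,0,0,0,0,-1],[1,-0.2,0,0,0,0,-1],[1,-0.2,0,0,0,0,-1]]]'

```text
time: 10.22
eef_pos: [0.572, -0.0199, 0.2478]
tcp_rot: [3.141, 0.001, 1.569]
force: [1.2, -0.5, 0.0]
opening: 0.0851
gripper_force: 0.0
```

Emit:
drive_tool --increments '[[[1,-0.3,0,0,0,0,-1],[1,-0.3,0,0,0,0,-1],[1,-0.3,0,0,0,0,-1],[0,0,0,0,0,0,-1],[0,0,0,0,0,0,-1]]]'

```text
time: 10.63
eef_pos: [0.5362, 0.1015, 0.2477]
tcp_rot: [3.141, 0.0, 1.575]
force: [0.7, -0.6, 0.7]
opening: 0.0852
gripper_force: 0.0
```

Run:
```python
from h import *
snap('wrist','w4')
```

Emit:
drive_tool --increments '[[[0.9,0,0,0,0,0,-1],[0.9,0,0,0,0,0,-1],[0.7,0,0,0,0,0,-1],[0,0,0,0,0,0,-1],[0,0,0,0,0,0,-1]]]'

```text
time: 11.1
eef_pos: [0.5374, 0.199, 0.2474]
tcp_rot: [-3.141, 0.001, 1.571]
force: [-0.6, -0.4, -0.3]
opening: 0.0852
gripper_force: 0.0
```

Run:
```python
from h import *
snap('wrist','w5')
a=cv2.imread('pics/w4.png');b=cv2.imread('pics/w5.png')
cv2.imwrite('pics/c5.png',cv2.resize(np.vstack([a[:260,150:550],b[60:320,150:550]]),None,fx=1.15,fy=1.15))
```

```text
(no output)
```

View pics/c5.png

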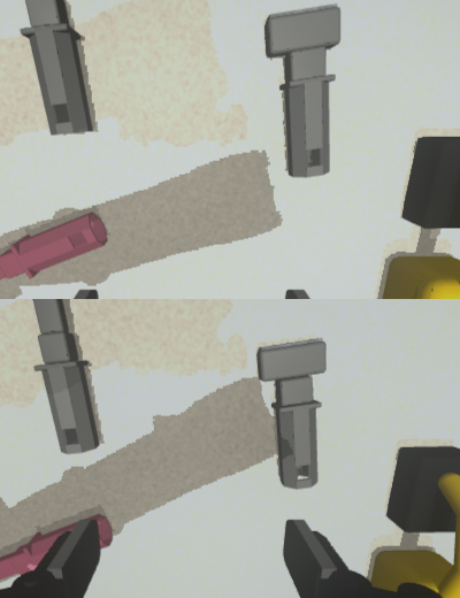

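Run:
```python
from h import *
np.set_printoptions(precision=4,suppress=True)
a=lambda x,y:('w4',150+x/1.15,y/1.15); b=lambda x,y:('w5',150+x/1.15,60+(y-299)/1.15)
for n,p,q in [('noz hole',a(315,158),b(302,472)),('noz collar',a(308,79),b(297,404)),('crev hole',a(62,113),b(70,436)),('crev collar',a(46,27),b(60,365))]:
    print(n,tri(p,q),atz(*p,.041),atz(*q,.041))
c=cv2.imread('pics/w5.png')
x=cv2.resize(c[160:240,380:450],None,fx=5.5,fy=5.5,interpolation=cv2.INTER_CUBIC);y=cv2.resize(c[110:200,170:250],None,fx=5.0,fy=5.0,interpolation=cv2.INTER_CUBIC)
g=np.zeros((450,800,3),np.uint8);g[:x.shape[0],:x.shape[1]]=x;g[:450,400:800]=y[:450,:400];cv2.imwrite('pics/c6.png',g)
```

```text
noz hole [0.6665 0.1439 0.0394] [0.667 0.144 0.041] [0.6648 0.1447 0.041 ]
noz collar [0.6537 0.2222 0.0315] [0.6504 0.2212 0.041 ] [0.6508 0.2237 0.041 ]
crev hole [0.4014 0.1884 0.042 ] [0.402  0.1884 0.041 ] [0.4001 0.1881 0.041 ]
crev collar [0.3984 0.2647 0.0431] [0.3963 0.2653 0.041 ] [0.3989 0.2646 0.041 ]
```

View pics/c6.png

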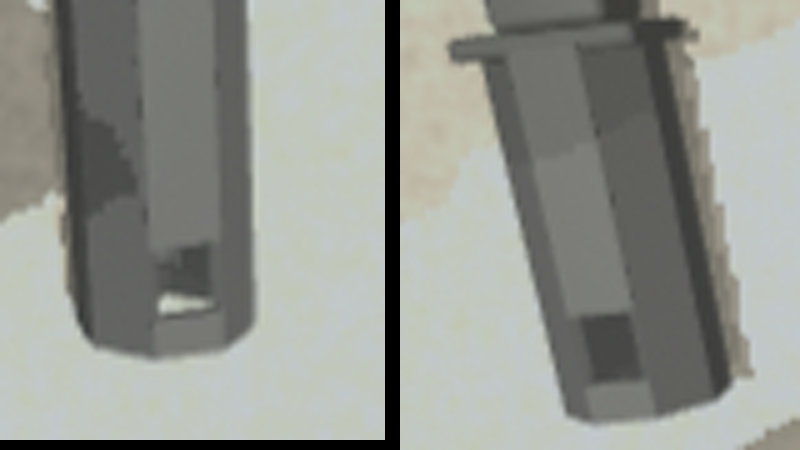

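Run:
```python
from h import *
np.set_printoptions(precision=4,suppress=True)
for n,p,q in [('noz',(414,210.7),(412.2,160)),('crev',(211.6,180),(198.6,119))]:
    h=atz('w5',*p,.041); c=atz('w5',*q,.041); d=(c-h)[:2]; L=np.hypot(*d); d/=L
    print(n,h,c,L,'yaw',np.arctan2(d[1],d[0])-np.pi/2,'center',h[:2]+.042*d)
print(get_obs()['eef_pos'])
for n,bx in(('stub0',-.105),('stub1',0),('stub2',.105)): 
    y=.0455; print(n,.5625+bx*np.cos(y),-.1475+bx*np.sin(y))
```

```text
noz [0.6667 0.1443 0.041 ] [0.6569 0.2128 0.041 ] 0.06913793081711637 yaw 0.14213828676625972 center [0.6608 0.1859]
crev [0.4009 0.187  0.041 ] [0.3943 0.2628 0.041 ] 0.07609865839528303 yaw 0.08686668648751361 center [0.3973 0.2288]
[0.5377 0.1973 0.2474]
stub0 0.457608669375328 -0.15227585173406288
stub1 0.5625 -0.1475
stub2 0.6673913306246719 -0.1427241482659371
```

c6 confirms both holes face upwards. The nozzle hole is at w5 (414,211) and the crevice hole at (212,180), with the mouths towards the dock. I'll fetch the nozzle first for stub1, then the crevice for stub0.

Emit:
drive_tool --increments '[[[-0.05,0.8,0,0,0,-0.5,-1],[-0.05,0.8,0.3,0,0,-0.5,-1],[0.2,0.8,0.5,0,0,-0.18,-1],[0.1,0.6,0.8,0,0,0,-1],[0,0,0.8,0,0,0,-1]]]'

```text
time: 11.57
eef_pos: [0.6604, 0.2136, 0.1508]
tcp_rot: [3.137, 0.001, 1.708]
force: [-0.7, -0.3, -0.8]
opening: 0.0855
gripper_force: 0.0
```

Emit:
drive_tool --increments '[[[0,0,0.5,0,0,0,-1],[0,0,0,0,0,0,-1],[0,0,0,0,0,0,-1]]]'

```text
time: 11.82
eef_pos: [0.655, 0.2133, 0.131]
tcp_rot: [-3.139, 0.002, 1.709]
force: [0.4, 0.3, 1.1]
opening: 0.0851
gripper_force: 0.0
```

Run:
```python
from h import *
o=get_obs();print(o['eef_pos'],o['tcp_rot']); im=snap('wrist','w6')
M=R.from_euler('xyz',o['tcp_rot']).as_matrix()
print('delta tool units to (.660,.191,.006):',M.T@(np.array([.660,.191,.006])-o['eef_pos'])/.04)
print('predicted hole px',proj('w6',[.6667,.1443,.041]))
```

```text
[0.65502267 0.21331272 0.13104771] [-3.13933885e+00  2.15431642e-03  1.70928475e+00]
delta tool units to (.660,.191,.006): [-0.56291866  0.05328575  3.12730064]
predicted hole px [320.33717593 269.2330612 ]
```

View pics/w6.png

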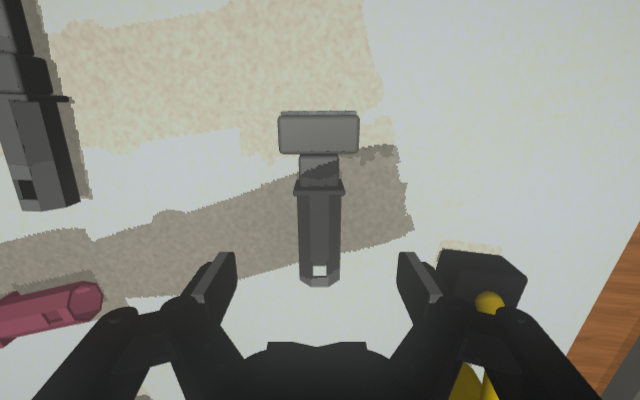

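The hole is at (320,270), as predicted, and the tube is upright between the fingers. Descending and gripping.

Emit:
drive_tool --increments '[[[-0.56,0.05,0.5,0,0,0,-1],[0,0,0.8,0,0,0,-1],[0,0,0.8,0,0,0,-1],[0,0,0.6,0,0,0,-1],[0,0,0.3,0,0,0,-1]]]'

```text
time: 12.28
eef_pos: [0.6601, 0.1934, 0.0113]
tcp_rot: [-3.141, 0.001, 1.711]
force: [-0.4, 0.2, 0.0]
opening: 0.0853
gripper_force: 0.0
```

Emit:
drive_tool --increments '[[[0,0,0.08,0,0,0,-1],[0,0,0,0,0,0,-1],[0,0,0,0,0,0,-1]]]'

```text
time: 12.53
eef_pos: [0.6617, 0.1949, 0.0111]
tcp_rot: [3.138, -0.001, 1.712]
force: [0.7, 0.1, -0.3]
opening: 0.0852
gripper_force: 0.0
```

Emit:
drive_tool --increments '[[[-0.05,0,0.15,0,0,0,-1],[0,0,0,0,0,0,0.9],[0,0,0,0,0,0,0.9],[0,0,0,0,0,0,0.9],[0,0,0,0,0,0,0.9]]]' --squeeze 60

```text
time: 12.95
eef_pos: [0.6607, 0.1927, 0.0033]
tcp_rot: [3.141, -0.0, 1.712]
force: [-4.4, -2.2, 8.1]
opening: 0.04
gripper_force: 60.7
```

Emit:
drive_tool --increments '[[[0,0,0,0,0,0,0.9],[0,0,0,0,0,0,0.9],[0,0,0,0,0,0,0.9]]]'

```text
time: 13.2
eef_pos: [0.6608, 0.1928, 0.0033]
tcp_rot: [3.141, -0.0, 1.712]
force: [-1.0, -1.1, 6.6]
opening: 0.0402
gripper_force: 61.9
```

Gripped: opening 40 mm at 60 N. Lift, turn to the dock's yaw and carry to the front of stub1.

Emit:
drive_tool --increments '[[[0,0,-0.5,0,0,0,0.9],[0,0,-0.6,0,0,0.2,0.9],[0,0,-0.5,0,0,0.3,0.9],[0,0,0,0,0,0.3,0.9],[-0.5,-0.3,0,0,0,0,0.9]]]'

```text
time: 13.62
eef_pos: [0.6509, 0.1777, 0.0683]
tcp_rot: [3.137, -0.005, 1.619]
force: [-0.4, 1.4, -0.9]
opening: 0.0401
gripper_force: 61.2
```

Emit:
drive_tool --increments '[[[-0.8,-0.46,0,0,0,0,0.9],[-0.8,-0.46,0,0,0,0,0.9],[-0.8,-0.46,0,0,0,0,0.9],[-0.8,-0.46,0,0,0,0,0.9],[-0.6,-0.46,0,0,0,0,0.9]]]'

```text
time: 14.03
eef_pos: [0.563, 0.0128, 0.0665]
tcp_rot: [-3.141, 0.001, 1.614]
force: [0.5, -0.1, -1.2]
opening: 0.0399
gripper_force: 61.2
```

Emit:
drive_tool --increments '[[[-0.4,-0.2,0,0,0,0,0.9],[0,0,0,0,0,0,0.9],[0,0,0,0,0,0,0.9],[0,0,0,0,0,0,0.9]]]'

```text
time: 14.37
eef_pos: [0.5574, 0.0005, 0.0667]
tcp_rot: [3.141, -0.001, 1.617]
force: [1.0, 0.7, -1.1]
opening: 0.0398
gripper_force: 61.1
```

Run:
```python
from h import *
o=get_obs();print(o['eef_pos'],o['tcp_rot'],o['opening'],o['gripper_force']); im=snap('wrist','w7'); snap('scene','s7'); snap('side','d7')
a=cv2.imread('pics/w7.png')[100:400,160:480]; b=cv2.imread('pics/d7.png')[130:270,240:400]; c=cv2.imread('pics/s7.png')[130:270,190:350]
b=cv2.resize(b,(320,280),interpolation=cv2.INTER_CUBIC);c=cv2.resize(c,(320,280),interpolation=cv2.INTER_CUBIC)
g=np.zeros((580,740,3),np.uint8); g[:394,:420]=cv2.resize(a,(420,394)); g[:280,420:]=b; g[280:560,420:]=c; cv2.imwrite('pics/c7.png',g)
```

```text
[5.57425730e-01 5.39138915e-04 6.67263772e-02] [ 3.14108963e+00 -6.62067166e-04  1.61684361e+00] 0.03980771052873507 61.14069418050349
```

View pics/c7.png

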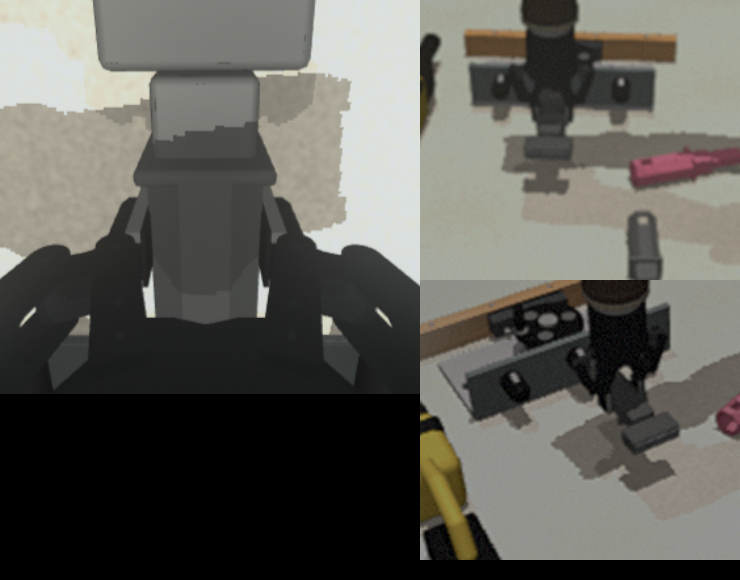

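The tube is held straight and aligned. Lower to stub height and go up to the tip.

Emit:
drive_tool --increments '[[[0,-0.06,0.4,0,0,0,0.9],[0,0,0.32,0,0,0,0.9],[-0.3,0,0,0,0,0,0.9],[-0.3,0,0,0,0,0,0.9],[0,0,0,0,0,0,0.9]]]'

```text
time: 14.93
eef_pos: [0.5562, -0.0283, 0.0383]
tcp_rot: [3.141, 0.002, 1.613]
force: [0.4, -1.5, 0.0]
opening: 0.0401
gripper_force: 61.1
```

Emit:
drive_tool --increments '[[[0,0,0,0,0,0,0.9],[0,0,0,0,0,0,0.9]]]'

```text
time: 15.1
eef_pos: [0.5563, -0.0246, 0.0386]
tcp_rot: [3.14, -0.0, 1.615]
force: [0.7, -1.3, -0.8]
opening: 0.0401
gripper_force: 61.1
```

Emit:
drive_tool --increments '[[[-0.2,0,0.01,0,0,0,0.9],[-0.2,0,0,0,0,0,0.9],[-0.1,0,0,0,0,0,0.9],[0,0,0,0,0,0,0.9]]]'

```text
time: 15.43
eef_pos: [0.5566, -0.0463, 0.0376]
tcp_rot: [3.141, 0.001, 1.614]
force: [-0.4, -0.3, -1.2]
opening: 0.0397
gripper_force: 61.1
```

Emit:
drive_tool --increments '[[[-0.15,0,0,0,0,0,0.9],[-0.15,0,0,0,0,0,0.9],[0,0,0,0,0,0,0.9]]]'

```text
time: 15.68
eef_pos: [0.5573, -0.0579, 0.0376]
tcp_rot: [3.141, 0.001, 1.615]
force: [0.6, -0.3, -0.1]
opening: 0.0399
gripper_force: 61.1
```

Emit:
drive_tool --increments '[[[-0.15,0,0,0,0,0,0.9],[-0.1,0,0,0,0,0,0.9],[0,0,0,0,0,0,0.9]]]'

```text
time: 15.93
eef_pos: [0.5578, -0.0676, 0.0376]
tcp_rot: [3.141, 0.001, 1.615]
force: [0.2, -0.3, 0.7]
opening: 0.0402
gripper_force: 61.3
```

Emit:
drive_tool --increments '[[[-0.1,0,0,0,0,0,0.9],[-0.05,0,0,0,0,0,0.9],[0,0,0,0,0,0,0.9]]]'

```text
time: 16.18
eef_pos: [0.558, -0.0731, 0.0375]
tcp_rot: [3.141, 0.0, 1.616]
force: [0.5, -1.3, 0.6]
opening: 0.0398
gripper_force: 61.3
```

Run:
```python
from h import *
snap('wrist','w8'); snap('scene','s8'); snap('side','d8')
b=cv2.imread('pics/d8.png')[140:210,260:370]; c=cv2.imread('pics/s8.png')[130:220,200:340]
b=cv2.resize(b,(396,252),interpolation=cv2.INTER_CUBIC);c=cv2.resize(c,(392,252),interpolation=cv2.INTER_CUBIC)
a=cv2.imread('pics/w8.png')[180:400,130:510]
g=np.zeros((580,792,3),np.uint8); g[:252,:396]=b; g[:252,400:]=c; g[260:580,:553]=cv2.resize(a,(553,320)); cv2.imwrite('pics/c8.png',g)
```

```text
(no output)
```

View pics/c8.png

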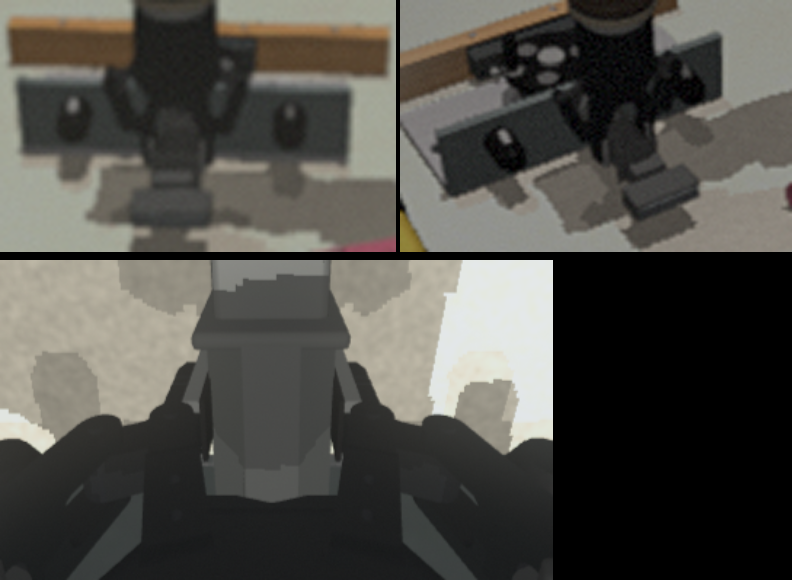

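Emit:
drive_tool --increments '[[[-0.05,0,0,0,0,0,0.9],[-0.05,0,0,0,0,0,0.9],[0,0,0,0,0,0,0.9]]]'

```text
time: 16.58
eef_pos: [0.558, -0.0767, 0.0374]
tcp_rot: [-3.141, 0.0, 1.616]
force: [-0.6, -1.2, -0.8]
opening: 0.0398
gripper_force: 61.2
```

Emit:
drive_tool --increments '[[[-0.05,0,0,0,0,0,0.9],[-0.05,0,0,0,0,0,0.9],[0,0,0,0,0,0,0.9]]]'

```text
time: 16.83
eef_pos: [0.558, -0.0793, 0.0373]
tcp_rot: [-3.141, -0.001, 1.617]
force: [-0.0, 4.6, -1.1]
opening: 0.0401
gripper_force: 61.2
```

Emit:
drive_tool --increments '[[[-0.05,0,0,0,0,0,0.9],[0,0,0,0,0,0,0.9]]]'

```text
time: 17.0
eef_pos: [0.558, -0.0793, 0.0373]
tcp_rot: [-3.141, -0.003, 1.618]
force: [-1.4, 10.5, 1.7]
opening: 0.04
gripper_force: 61.3
```

Emit:
drive_tool --increments '[[[-0.05,0,0,0,0,0,0.9],[0,0,0,0,0,0,0.9]]]'

```text
time: 17.17
eef_pos: [0.5579, -0.0793, 0.0373]
tcp_rot: [-3.14, -0.005, 1.62]
force: [-1.7, 15.5, 2.8]
opening: 0.0401
gripper_force: 61.5
```

Hard stop at TCP y=-0.0793, against -0.0786 predicted for fully home. Release, rise and check the button.

Emit:
drive_tool --increments '[[[0.1,0,0,0,0,0,0.9],[0,0,0,0,0,0,-0.5],[0,0,0,0,0,0,-0.5],[0,0,0,0,0,0,-0.5],[0,0,0,0,0,0,-0.5]]]'

```text
time: 17.58
eef_pos: [0.5583, -0.0812, 0.0375]
tcp_rot: [3.141, 0.001, 1.615]
force: [-0.2, -0.2, -0.7]
opening: 0.0641
gripper_force: 0.0
```

Emit:
drive_tool --increments '[[[0,0,-0.3,0,0,0,-0.5],[0,0,-0.7,0,0,0,-0.5],[0,0,-0.9,0,0,0,-0.5],[0,0,-0.9,0,0,0,-1],[0.5,0,-0.9,0,0,0,-1]]]'

```text
time: 18.0
eef_pos: [0.5569, -0.0652, 0.1871]
tcp_rot: [-3.141, 0.003, 1.61]
force: [1.2, -0.3, 0.2]
opening: 0.0846
gripper_force: 0.0
```

Emit:
drive_tool --increments '[[[0,0,0,0,0,0,-1],[0,0,0,0,0,0,-1]]]'

```text
time: 18.17
eef_pos: [0.5589, -0.0596, 0.1879]
tcp_rot: [3.136, 0.0, 1.618]
force: [0.2, 0.4, -0.4]
opening: 0.0855
gripper_force: 0.0
```

Run:
```python
from h import *
snap('wrist','w9'); snap('side','d9')
P=[.5615-.0455*.02,-.1475+.02,.076]
u,v=proj('w9',P); print(u,v)
im=cv2.imread('pics/w9.png'); u,v=int(u),int(v); y0=max(0,v-60)
a=cv2.resize(im[y0:y0+120,u-80:u+80],(560,420),interpolation=cv2.INTER_CUBIC)
b=cv2.resize(cv2.imread('pics/d9.png')[120:300,200:420],(220,180))
g=np.zeros((600,560,3),np.uint8);g[:420]=a;g[420:,:220]=b;cv2.imwrite('pics/c9.png',g)
```

```text
315.82159609606134 255.85587153637832
```

View pics/c9.png

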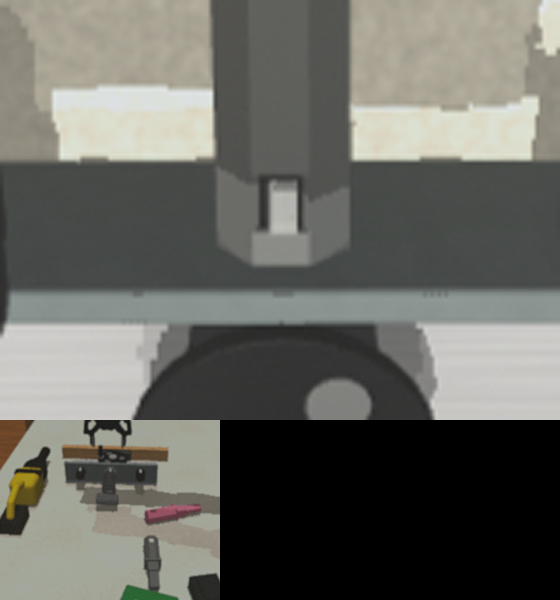

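The nozzle is home on stub1: the bright button stands in the hole and the mouth is at the plate. Now the crevice; I'll check numerically that it hasn't been moved.

Run:
```python
from h import *
for z in(.0755,.085):
    v=proj('w9',[.5615,-.1475,z])[1]; print('plate row in crop',z,(v-195)*3.5)
print('button top at latch, up',(proj('w9',[.561,-.1335,.0765])[1]-195)*3.5,'pressed',(proj('w9',[.561,-.1335,.0705])[1]-195)*3.5)
a=np.load('pics/side0.npz')['im'].astype(int);b=np.load('pics/d9.npz')['im'].astype(int)
d=np.abs(a-b).max(2)
for n,(u,v) in {'crev':(352,260),'pink':(372,214),'batt':(410,295),'wipes':(340,335),'vac':(220,195)}.items(): print(n,(d[v-30:v+30,u-20:u+20]>40).sum())
o=get_obs(); print(o['eef_pos'],o['tcp_rot'])
```

```text
plate row in crop 0.0755 270.6760921692266
plate row in crop 0.085 289.0894591262934
button top at latch, up 231.75921416996218 pressed 221.24269566577252
crev 0
pink 334
batt 0
wipes 0
vac 0
[ 0.55684633 -0.0608967   0.1849335 ] [-3.14091216e+00  3.89331281e-04  1.61598924e+00]
```

Emit:
drive_tool --increments '[[[0.9,-0.4,-0.3,0,0,-0.35,-1],[0.9,-0.4,0,0,0,0,-1],[0.9,-0.4,0,0,0,0,-1],[0.9,-0.4,0,0,0,0,-1],[0.9,-0.4,0,0,0,0,-1]]]'

```text
time: 18.68
eef_pos: [0.4616, 0.1129, 0.196]
tcp_rot: [-3.139, 0.001, 1.657]
force: [0.7, 1.2, -0.7]
opening: 0.0851
gripper_force: 0.0
```

Emit:
drive_tool --increments '[[[0.9,-0.4,0,0,0,0,-1],[0.9,-0.4,0,0,0,0,-1],[0.9,-0.4,0,0,0,0,-1],[0.9,-0.4,0,0,0,0,-1],[0,0,0,0,0,0,-1]]]'

```text
time: 19.1
eef_pos: [0.3825, 0.2566, 0.1965]
tcp_rot: [-3.139, -0.002, 1.667]
force: [0.2, 0.5, -0.5]
opening: 0.0854
gripper_force: 0.0
```

Emit:
drive_tool --increments '[[[0,0,0.8,0,0,0,-1],[0,0,0.5,0,0,0,-1],[0,0,0,0,0,0,-1],[0,0,0,0,0,0,-1],[0,0,0,0,0,0,-1]]]'

```text
time: 19.52
eef_pos: [0.3874, 0.2502, 0.1457]
tcp_rot: [-3.141, 0.0, 1.657]
force: [0.2, 1.0, -0.5]
opening: 0.0857
gripper_force: 0.0
```

Run:
```python
from h import *
np.set_printoptions(precision=4,suppress=True)
o=get_obs();print(o['eef_pos'],o['tcp_rot']); im=snap('wrist','w10'); snap('side','d10')
M=R.from_euler('xyz',o['tcp_rot']).as_matrix()
print('delta units',M.T@(np.array([.3969,.2338,.004])-o['eef_pos'])/.04)
u,v=proj('w10',[.4009,.187,.041]);print('hole pred',u,v)
g=im.mean(2).astype(int)
for r in (-30,-15,0,15): print(r,g[int(v)+r,int(u)-36:int(u)+38:2].tolist())
print('col',g[int(v)-30:int(v)+30:2,int(round(u))].tolist())
print('batt',atz('side0',395,278,.058),atz('side0',420,278,.058),'wipes',atz('side0',328,289,.09),atz('side0',378,297,.09))
```

```text
[0.3874 0.2502 0.1457] [-3.1411  0.0003  1.6574]
delta units [-0.4276  0.2029  3.5428]
hole pred 325.8850926779703 256.2179807087368
-30 [130, 132, 132, 132, 134, 130, 130, 135, 114, 72, 71, 71, 71, 70, 74, 79, 80, 79, 80, 80, 80, 80, 80, 72, 71, 71, 71, 71, 77, 136, 135, 137, 138, 139, 139, 136, 138]
-15 [135, 137, 135, 131, 131, 131, 135, 133, 127, 72, 71, 71, 71, 71, 73, 80, 80, 79, 80, 80, 80, 80, 80, 73, 71, 72, 72, 72, 83, 137, 136, 139, 140, 139, 137, 139, 139]
0 [131, 132, 135, 137, 131, 129, 133, 134, 134, 72, 72, 72, 72, 72, 72, 83, 134, 134, 137, 134, 133, 135, 72, 72, 74, 73, 74, 74, 98, 136, 139, 142, 192, 190, 191, 192, 193]
15 [137, 137, 134, 134, 137, 138, 138, 138, 135, 133, 133, 133, 122, 92, 74, 81, 81, 82, 81, 81, 82, 81, 82, 77, 112, 188, 190, 192, 192, 191, 192, 193, 192, 191, 192, 193, 193]
col [79, 80, 80, 80, 80, 80, 80, 79, 80, 80, 80, 77, 81, 80, 106, 136, 133, 132, 97, 75, 82, 81, 81, 87, 136, 158, 190, 190, 190, 190]
batt [0.2864 0.3429 0.058 ] [0.2249 0.3363 0.058 ] wipes [0.4459 0.4249 0.09  ] [0.3316 0.4364 0.09  ]
```

The crevice hole lies within 1–2 px of the prediction and the tube is aligned. Descend and grip.

Emit:
drive_tool --increments '[[[-0.43,0.2,0.4,0,0,0,-1],[0,0,0.8,0,0,0,-1],[0,0,0.8,0,0,0,-1],[0,0,0.8,0,0,0,-1],[0,0,0.4,0,0,0,-1]]]'

```text
time: 20.03
eef_pos: [0.3963, 0.2335, 0.0157]
tcp_rot: [-3.141, 0.0, 1.658]
force: [0.4, -0.4, 0.0]
opening: 0.0855
gripper_force: 0.0
```

Emit:
drive_tool --increments '[[[0,0,0.2,0,0,0,-1],[0,0,0,0,0,0,-1],[0,0,0,0,0,0,-1]]]'

```text
time: 20.28
eef_pos: [0.3971, 0.2345, 0.0103]
tcp_rot: [3.141, -0.0, 1.658]
force: [0.1, 0.2, 0.6]
opening: 0.0855
gripper_force: 0.0
```

Emit:
drive_tool --increments '[[[0,0,0.14,0,0,0,-1],[0,0,0,0,0,0,0.9],[0,0,0,0,0,0,0.9],[0,0,0,0,0,0,0.9],[0,0,0,0,0,0,0.9]]]' --squeeze 60

```text
time: 20.7
eef_pos: [0.3969, 0.2343, 0.0045]
tcp_rot: [3.141, -0.0, 1.658]
force: [-8.0, -7.0, 30.7]
opening: 0.0401
gripper_force: 57.3
```

Emit:
drive_tool --increments '[[[0,0,0,0,0,0,0.9],[0,0,0,0,0,0,0.9]]]'

```text
time: 20.87
eef_pos: [0.3968, 0.2343, 0.0046]
tcp_rot: [3.141, -0.0, 1.658]
force: [-1.2, -2.2, 8.5]
opening: 0.0399
gripper_force: 60.5
```

Run:
```python
from h import *
np.set_printoptions(precision=4,suppress=True)
for f in ('w4','d10'):
    d=np.load(f'pics/{f}.npz')['im'].astype(int); m=((d[...,0]-d[...,1]>35)&(d[...,2]-d[...,1]>0)).astype(np.uint8)
    n,l,s,c=cv2.connectedComponentsWithStats(m); k=1+np.argmax(s[1:,4]); p=np.argwhere(l==k)[:,::-1]
    b=cv2.boxPoints(cv2.minAreaRect(p.astype(np.float32))); print(f,s[k]); 
    for q in b: print(q,atz(f,*q,.02))
for d in (.0675,.1,.145,.2): print(d,'TCP',.4568-.0455*d,-.1523+d)
```

```text
w4 [ 117  187  125   65 3096]
[114.781  234.1511] [0.2408 0.0013 0.02  ]
[231.9962 180.5102] [0.4194 0.0828 0.02  ]
[245.3615 209.7159] [0.4344 0.0401 0.02  ]
[128.1463 263.3568] [ 0.2501 -0.0475  0.02  ]
d10 [346 206  30  16 356]
[344.416 210.288] [0.4299 0.0265 0.02  ]
[374.424 204.832] [ 0.3341 -0.0135  0.02  ]
[376.632 216.976] [0.3272 0.0507 0.02  ]
[346.6241 222.432 ] [0.4193 0.088  0.02  ]
0.0675 TCP 0.45372874999999996 -0.08479999999999999
0.1 TCP 0.45225 -0.052299999999999985
0.145 TCP 0.4502025 -0.007300000000000001
0.2 TCP 0.4477 0.04770000000000002
```

Emit:
drive_tool --increments '[[[0,0,-0.5,0,0,0,0.9],[0,0,-0.8,0,0,0.15,0.9],[0,0,-0.8,0,0,0.2,0.9],[-0.4,0.06,-0.29,0,0,0,0.9],[-0.8,0.13,0,0,0,0,0.9]]]'

```text
time: 21.28
eef_pos: [0.4078, 0.1909, 0.1029]
tcp_rot: [3.135, -0.005, 1.622]
force: [1.6, 0.2, -1.3]
opening: 0.0398
gripper_force: 61.2
```

Emit:
drive_tool --increments '[[[-0.9,0.15,0,0,0,0,0.9],[-0.9,0.15,0,0,0,0,0.9],[-0.9,0.15,0,0,0,0,0.9],[-0.9,0.15,0,0,0,0,0.9],[-0.9,0.15,0,0,0,0,0.9]]]'

```text
time: 21.7
eef_pos: [0.4444, 0.0063, 0.0998]
tcp_rot: [3.141, 0.0, 1.617]
force: [1.5, 0.4, -0.6]
opening: 0.0403
gripper_force: 61.2
```

Emit:
drive_tool --increments '[[[-0.6,0.12,0,0,0,0,0.9],[-0.2,0.1,0,0,0,0,0.9],[0,0,0,0,0,0,0.9],[0,0,0,0,0,0,0.9],[0,0,0,0,0,0,0.9]]]'

```text
time: 22.12
eef_pos: [0.4544, -0.0219, 0.0995]
tcp_rot: [-3.141, -0.001, 1.618]
force: [-0.1, 0.1, -1.8]
opening: 0.04
gripper_force: 61.2
```

Emit:
drive_tool --increments '[[[0,-0.09,0.4,0,0,0,0.9],[0,0,0.6,0,0,0,0.9],[0,0,0.4,0,0,0,0.9],[0,0,0.11,0,0,0,0.9],[0,0,0,0,0,0,0.9]]]'

```text
time: 22.53
eef_pos: [0.45, -0.0222, 0.0382]
tcp_rot: [-3.139, -0.001, 1.619]
force: [-0.4, -0.5, -0.5]
opening: 0.0399
gripper_force: 61.1
```

Emit:
drive_tool --increments '[[[0,0,0,0,0,0,0.9],[0,0,0,0,0,0,0.9],[0,0,0,0,0,0,0.9]]]'

```text
time: 22.78
eef_pos: [0.4518, -0.0234, 0.04]
tcp_rot: [3.14, -0.0, 1.617]
force: [0.2, 0.1, -0.6]
opening: 0.0401
gripper_force: 61.2
```

Emit:
drive_tool --increments '[[[-0.2,-0.01,0.02,0,0,0,0.9],[-0.2,0,0,0,0,0,0.9],[-0.15,0,0,0,0,0,0.9],[0,0,0,0,0,0,0.9]]]'

```text
time: 23.12
eef_pos: [0.4517, -0.0479, 0.0384]
tcp_rot: [3.141, 0.001, 1.613]
force: [-0.5, -0.7, -1.3]
opening: 0.04
gripper_force: 61.2
```

Emit:
drive_tool --increments '[[[-0.15,0,0,0,0,0,0.9],[-0.15,0,0,0,0,0,0.9],[0,0,0,0,0,0,0.9]]]'

```text
time: 23.37
eef_pos: [0.4522, -0.0591, 0.0382]
tcp_rot: [-3.141, 0.001, 1.615]
force: [0.4, 0.0, -0.8]
opening: 0.04
gripper_force: 61.2
```

Emit:
drive_tool --increments '[[[-0.15,0,0,0,0,0,0.9],[-0.1,0,0,0,0,0,0.9],[0,0,0,0,0,0,0.9]]]'

```text
time: 23.62
eef_pos: [0.4529, -0.0685, 0.0383]
tcp_rot: [3.141, 0.0, 1.616]
force: [0.1, -1.7, 1.0]
opening: 0.0399
gripper_force: 61.3
```

Emit:
drive_tool --increments '[[[-0.15,0,0,0,0,0,0.9],[-0.1,0,0,0,0,0,0.9],[0,0,0,0,0,0,0.9]]]'

```text
time: 23.87
eef_pos: [0.4533, -0.0787, 0.0383]
tcp_rot: [3.141, 0.001, 1.615]
force: [0.2, -0.7, 1.2]
opening: 0.0394
gripper_force: 61.3
```

Emit:
drive_tool --increments '[[[-0.1,0,0,0,0,0,0.9],[-0.05,0,0,0,0,0,0.9],[0,0,0,0,0,0,0.9]]]'

```text
time: 24.12
eef_pos: [0.4533, -0.0843, 0.0382]
tcp_rot: [-3.141, 0.0, 1.616]
force: [-0.7, -0.8, -0.3]
opening: 0.04
gripper_force: 61.2
```

Emit:
drive_tool --increments '[[[-0.05,0,0,0,0,0,0.9],[-0.05,0,0,0,0,0,0.9],[0,0,0,0,0,0,0.9]]]'

```text
time: 24.37
eef_pos: [0.4534, -0.0858, 0.0382]
tcp_rot: [-3.141, -0.002, 1.618]
force: [-0.5, 7.3, -0.0]
opening: 0.04
gripper_force: 61.3
```

Emit:
drive_tool --increments '[[[-0.06,0,0,0,0,0,0.9],[-0.03,0,0,0,0,0,0.9],[0,0,0,0,0,0,0.9]]]'

```text
time: 24.62
eef_pos: [0.4533, -0.0859, 0.0381]
tcp_rot: [-3.141, -0.005, 1.621]
force: [-2.7, 21.7, 3.4]
opening: 0.0402
gripper_force: 61.6
```

Emit:
drive_tool --increments '[[[0.12,0,0,0,0,0,0.9],[0,0,0,0,0,0,-0.5],[0,0,0,0,0,0,-0.5],[0,0,0,0,0,0,-0.5],[0,0,0,0,0,0,-0.5]]]'

```text
time: 25.03
eef_pos: [0.4535, -0.0871, 0.0383]
tcp_rot: [3.142, 0.0, 1.615]
force: [-0.1, -0.2, 0.1]
opening: 0.064
gripper_force: 0.0
```

Emit:
drive_tool --increments '[[[0,0,-0.3,0,0,0,-0.5],[0,0,-0.7,0,0,0,-0.5],[0,0,-0.9,0,0,0,-0.5],[0,0,-0.9,0,0,0,-1],[0.5,0.5,-0.9,0,0,0,-1]]]'

```text
time: 25.45
eef_pos: [0.468, -0.0713, 0.1847]
tcp_rot: [-3.139, 0.002, 1.61]
force: [1.4, -0.8, -0.8]
opening: 0.0848
gripper_force: 0.0
```

Emit:
drive_tool --increments '[[[0.2,0.5,-0.3,0,0,0,-1],[0,0,0,0,0,0,-1],[0,0,0,0,0,0,-1]]]'

```text
time: 25.7
eef_pos: [0.4915, -0.0584, 0.1957]
tcp_rot: [3.14, 0.0, 1.617]
force: [-0.2, 0.1, -0.1]
opening: 0.0856
gripper_force: 0.0
```

Run:
```python
from h import *
snap('wrist','w11'); snap('side','d11'); snap('scene','s11')
im=cv2.imread('pics/w11.png')
for x,y in((.4558,-.132),(.5605,-.1275)): print(proj('w11',[x,y,.0765]))
u,v=proj('w11',[.508,-.13,.0765]); u,v=int(u),int(v); y0=v-50
a=cv2.resize(im[y0:y0+90,u-100:u+100],(800,360),interpolation=cv2.INTER_CUBIC)
g=np.zeros((600,800,3),np.uint8);g[:360]=a
g[360:,:400]=cv2.resize(cv2.imread('pics/d11.png')[100:340,150:550],(400,240)); g[360:,400:]=cv2.resize(cv2.imread('pics/s11.png')[100:400,130:630],(400,240));cv2.imwrite('pics/c11.png',g)
```

```text
[280.77216237 255.67844972]
[379.3650407  255.76373214]
```

View pics/c11.png

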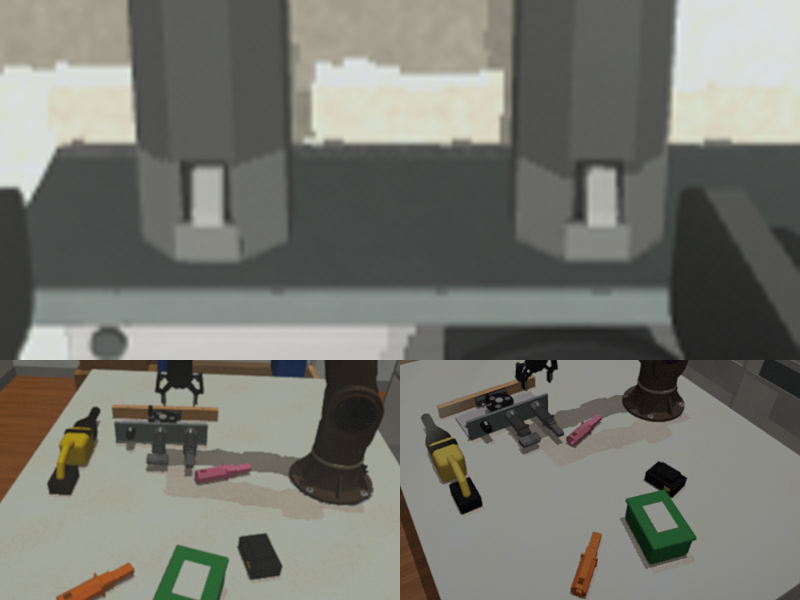

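Both attachments are home, with a bright button standing in each hole at c11 (207,195) and (602,195). No brush is in the scene, the bystanders haven't moved, and the gripper is clear. Handing in.

```bash
python3 -c "from bench import *; print(job_done())"
```

```text
the job is handed in; nothing more can be done
None
```

The dock's handwheel is wound until the jaw stops hard against the batten. After that, the nozzle went onto stub1 and the crevice onto stub0, both fully home with their buttons up. No brush was on the shelf, the hand vacuum, wipes tub and battery pack were left alone, and the job is handed in; no verdict came back.

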